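# Click the battery pack onto the fridge-top radio

### The job

Fit the battery pack to the radio on top of the fridge: slide it, open end first, down the T-shaped rail on the radio's sloping back until it is fully home and the detent has clicked in, then let go. Leave the bamboo box, jar, shaker and dish where they stand.

Things in the scene. Friction and masses are not known exactly. Their poses are not given: they have to be found in the camera images.
- pack: Battery pack: dark grey block 92 long (x) x 54 wide (y) x 48 high (z) mm, about 0.36 kg, upright on the fridge top. Grasp it across its 54 mm width, on the flat sides. Origin: centre of its underside; z up; +x points to its open, plain leading end. The closed trailing end (-x) is bright orange, with four small green lamps beside it on top.
- pack_mouth (a point): Middle of the channel's mouth at the pack's leading end: pack (46, 0, 9.5) mm. The T-shaped channel along the underside takes the rail: slot 22 mm wide through lips 5 mm thick, above it a space 34 mm wide, z = 5 to 14 mm; it ends at a solid wall at pack x = -38. Its sides flare outwards over the last 3.5 mm. Both sides have a notch for a roller, pack x = 24 to 38.
- shoe: Battery shoe on the radio's sloping back, fixed to it. Its frame is where the pack's frame lies when fully home: +x down the slope (the way the pack slides on), +z square out of the slope, which lies 35 degrees from horizontal. Slope surface at z = -3 mm, from x = -94 (ridge) to 66. A terminal block at x = 50 to 59, 50 wide, top at z = 13, is clear of the pack when home.
- rail_nose (a point): Upper, half-round end of the shoe's black T-shaped rail: shoe (-38, 0, 11.5) mm. Rail head 30 mm wide (y), z = 9 to 14, from x = -38 to 44; neck 16 wide below. Play: 2 mm to either side; in height the pack fits from 0 (resting on the head) to 4 mm up. The pack clears the nose with its origin beyond shoe x = -84, then slides 84 mm to the solid stop at x = 0.
- radio: Radio, fixed: sage-green wedge 180 deep (x) x 210 wide (y) x 114 mm high. Origin: centre of its underside; z up; +x points out of its low back edge, obliquely to the robot and its left (world yaw 1.85 to 2.55); speaker and dial look the other way. Flat top from x = -85 to -36 (folded aerial on it, up to 119 mm), then the 35 degree back falls to 22 mm height at x = 95; the shoe is in its middle.
- detent_l (a joint): Sprung steel roller in the +y side of the rail head at shoe x = 31 mm. 0 = fully out (4 mm proud), grows as pressed in (m): 0.002 while the pack's side rides over it, near 0 once in the pack's notch. Met from 17 mm before home; pushing past both takes some 5 to 15 N, and the pack must be pushed on to the stop.
- detent_r (a joint): The same roller in the -y side of the rail head.
- bamboo_box: Bystander: bamboo box 230 x 95 x 75 mm with its sliding lid part open. Origin: centre of its underside.
- jar: Bystander: glass clamp jar, 96 mm across, 134 mm high. Origin: centre of its underside.
- shaker: Bystander: empty steel shaker, 86 mm across, 188 mm high. Origin: centre of its underside.
- dish: Bystander: black ceramic dish, 110 mm across, 30 mm high. Origin: centre of its underside.
Not all that is in view belongs to the job. Of the things like the pack, leave any that is purple or yellow; of the rest the larger one is meant.

How it is judged:
On the way:
1. the pack is threaded onto the rail, its channel over the rail's head (x of pack in the frame of shoe between -0.075 and 0.005 m and y of pack in the frame of shoe between -0.006 and 0.006 m and z of pack in the frame of shoe between -0.006 and 0.009 m and angle between the x axis of pack and the x axis of shoe, either way round below 0.15 rad), for 0.05 s.
At the end, for the whole second after the job is handed in: The pack sits on the rail fully home: within 3 mm of its stop along the slope, 4 mm sideways, between 3 mm low and 6 mm high, lined up within 0.1 rad, both detent rollers out in its notches (less than 1 mm pressed in), at rest and released (x of pack in the frame of shoe between -0.003 and 0.003 m and y of pack in the frame of shoe between -0.004 and 0.004 m and z of pack in the frame of shoe between -0.003 and 0.006 m and angle between the x axis of pack and the x axis of shoe, either way round below 0.1 rad and value of joint each of detent_l, detent_r below 0.001 m and linear speed of pack below 0.02 m/s); the robot touches nothing.
It fails at once if the bamboo box, jar, shaker or dish is shoved more than 30 mm or tipped (distance of any of bamboo_box, jar, shaker, dish from where it was at the start of the episode above 0.03 m or angle between any of bamboo_box, jar, shaker, dish's own z axis and vertical above 0.35 rad).
It also fails if it takes over 48 s, if anything falls off the work surface, if the arm or the gripper's body presses on something with over 40 N, if the wrist force passes 120 N, or if a joint passes its speed limit or range.

### The arm

A 7-joint arm with a two-finger parallel gripper is mounted at the origin on the work surface. World frame = base frame: x ahead of the robot, y to its left, z up, the work surface at z = 0. Lengths are in m, angles in rad, forces in N, time in s.
With the tool pointing down it reaches from about 0.4 to 0.875 m from the base axis. Payload 6.5 kg.
Tool frame: the origin (TCP) lies midway between the tips of the shut fingers; the grasp point (between the pads) lies 19 mm behind it; z points along the fingers, y is the line along which they close (so a half turn about z gives the same grasp; the last joint's range is limited). The gripper opens to 88 mm and grips with 3 to 60 N. Pads are 18 mm wide; open, the fingers measure 123 mm over their backs; the gripper's body (75 mm by 187 mm) begins 45 mm behind the grasp point.
Start: joints at [-1.287, 0.536, -0.004, 1.538, 0.003, 1.067, -0.071], TCP at [0.223, 0.611, 0.239] pointing down, gripper open.
Joint ranges: [-2.7, 2.7], [-0.37, 2.16], [-1.27, 1.26], [0.24, 2.4], [-1.31, 4.45], [0.19, 1.91], [-2.76, 2.76]. Speed limits (rad/s): [2.39, 2.39, 3.14, 3.14, 3.14, 3.14, 3.14].

### API

Orientations are given as a unit quaternion [w, x, y, z].
In Python, from plant import r, optics gives the robot as it stands.
- The arm moves only by the tool jog_arm, never from a script. Its argument "steps" is a list of rows, each a list of 3 entries, a list of its own where there are three numbers: the closure, from -1 (fully open) to 1 (shut), then the shift along the tool's x, y, z in units of 75 cm (1.0 is 75 cm), then the turn, a rotation vector about the tool's x, y, z in units of 180 degrees (1.0 is 180 degrees). A call has 1 to 12 rows; each row shifts and turns the commanded pose from where the row before left it, along the tool's axes as they then stand; what a row does not reach is not made up. A row lasts 1/12 s, in which the tool goes at most 41.7 mm and 7.16 degrees, less where a joint would pass 70% of its speed; a pose out of reach is approached as far as the arm can. A call with a number of a shift or a turn outside -1 to 1 is refused whole. A call with a gripper value outside its range is refused whole. The fingers move at their own pace and stop on an object; "newtons" is the grip in N (left out, the last holds). Time passes only in rows, so rows that do not move let the fingers close. It gives the time, the measured TCP pose, the force, the opening and the grip force at its end, in the units of the state.
- r.read_state(): the state, without advancing time (a new reading comes with each control period).
- optics.grab_frame(name): name is "scene" or "top" or "wrist"; returns a dict with "img" (400x640x3 uint8, red, green, blue), "range_z" (400x640 float32, m along the optical axis (not along the pixel's ray), 0 where there is no reading), "vertical_fov" (degrees; the focal length in pixels is half the picture's height over the tangent of half this angle, whatever the lens; pixels are square), "cx", "cy" (the principal point, pixels), "k1" (the pictures are not rectified: a ray, as slopes to the right and down, at radius r is drawn at 1 + k1 r^2 times it, then the intrinsics apply), "eye" and "attitude" of the camera in the world; the wrist camera has in their place "hand_eye" (4x4, takes a point from camera to tool coordinates, whose origin is the TCP and whose axes are the flange's). Camera axes: x right, y up, looking along -z (the intrinsics and any distortion apply to the point x, -y, -z); pixel columns grow to the right and rows downward; lengths in m; the calibration is good to about 2 mm. A picture is of the moment at which its call begins: read the wrist's pose just before it.
- r.finish_job(): hands the job in; it is judged then, once.
The state is a dict: "clock": time; "joint_pos": joint angles; "joint_velocities": joint speeds; "joint_torque": joint torques, N m; "eef_pos": TCP position; "orientation": TCP orientation; "wrist_force": force on the tool from outside, world axes, zero at the start; "wrist_torque": the same for the moment, N m; "gripper_width": finger opening in m; "grip_force": force on a finger pad.
Only numpy, scipy, OpenCV 4.12 (cv2) and the standard library are available. Lean on these libraries where they do the work, as an engineer would, in place of code of your own. Each camera call takes 0.05 s, during which the arm holds its last target. There are 200 camera calls.

## Working session

There is one attempt and no reset: what is moved stays moved. The work goes in short steps, Python scripts to look and compute and a tool call to move; the robot and the scene stay as the last step left them, time stands still between calls to the robot, and variables do not carry over. Pictures are saved under pics/ and viewed, at most 10 in all, crops included, and the job is handed in when it is done.

Besides the shell and the picture viewer there is one more tool, called after "Emit:" as name(argument=value, ...), one argument or row to a line, values as JSON. jog_arm: Moves the arm, as the interface text tells. Shifts and turns lie within -1 to 1; 1 stands for 75 cm of shift or 180 degrees of turn. Its arguments: {"type":"object","properties":{"steps":{"type":"array","items":{"type":"array"}},"newtons":{"type":"number"}},"required":["steps"]}

```bash
mkdir -p pics; ls; cat > h.py <<'E'
import numpy as np, cv2, pickle
from scipy.spatial.transform import Rotation as R
from plant import r, optics
def q2R(q): return R.from_quat([q[1],q[2],q[3],q[0]]).as_matrix()
def grab(name):
    s=r.read_state(); f=optics.grab_frame(name)
    if 'hand_eye' in f and f.get('hand_eye') is not None:
        T=np.eye(4);T[:3,:3]=q2R(s['orientation']);T[:3,3]=s['eef_pos'];f['T']=T@np.array(f['hand_eye'])
    else:
        T=np.eye(4);a=np.array(f['attitude'],float)
        T[:3,:3]=q2R(a) if a.size==4 else a.reshape(3,3);T[:3,3]=f['eye'];f['T']=T
    return f
def cam(f):
    F=f['img'].shape[0]/2/np.tan(np.radians(f['vertical_fov'])/2)
    K=np.array([[F,0,f['cx']],[0,F,f['cy']],[0,0,1]]);return K,np.array([f['k1'],0,0,0.])
def slopes(f,uv):
    K,d=cam(f);return cv2.undistortPoints(np.array(uv,float).reshape(-1,1,2),K,d).reshape(-1,2)
def rays(f,uv):
    s=slopes(f,uv);return np.c_[s[:,0],-s[:,1],-np.ones(len(s))]@f['T'][:3,:3].T
def onplane(f,uv,z):
    d=rays(f,uv);o=f['T'][:3,3];return o+d*((z-o[2])/d[:,2])[:,None]
def cloud(f):
    v,u=np.mgrid[0:f['img'].shape[0],0:f['img'].shape[1]]
    d=rays(f,np.c_[u.ravel(),v.ravel()]);P=f['T'][:3,3]+d*f['range_z'].reshape(-1,1)
    P[f['range_z'].ravel()<=0]=np.nan
    return P.reshape(*f['img'].shape[:2],3)
def proj(f,P):
    K,d=cam(f);c=(np.atleast_2d(P)-f['T'][:3,3])@f['T'][:3,:3]
    return cv2.projectPoints((c*[1,-1,-1]).reshape(-1,1,3),np.zeros(3),np.zeros(3),K,d)[0].reshape(-1,2)
E
python3 - <<'E'
from h import *
s=r.read_state();print(s)
for n in ['scene','top','wrist']:
    f=grab(n);pickle.dump(f,open(n+'.pkl','wb'))
    cv2.imwrite(f'pics/{n}0.png',f['img'][:,:,::-1])
    print(n,f['vertical_fov'],f['k1'],f['cx'],f['cy'],f['T'].round(3).tolist(),(f['range_z']>0).mean())
E
```

```text
pics
{'clock': 0.0, 'joint_pos': array([-1.2872154 ,  0.53715626, -0.00447089,  1.53887069,  0.00259227,
        1.06730376, -0.07121046]), 'joint_velocities': array([-3.00008889e-04,  7.86932502e-05,  1.51760689e-04,  8.53279257e-04,
        7.94865061e-04, -1.01173376e-03,  1.61738481e-03]), 'joint_torque': array([ 6.32036426e-04, -5.70995736e+01,  9.91317742e-01, -2.51601720e+01,
       -5.62181021e-02,  1.79647078e-02,  1.62052133e-04]), 'eef_pos': array([0.22253302, 0.61005982, 0.23784614]), 'orientation': array([-9.92102722e-05,  1.73958123e-01,  9.84752670e-01, -8.60458822e-04]), 'wrist_force': array([ 0.08821002,  0.32803918, -0.04268538]), 'wrist_torque': array([-0.02688695, -0.00412004, -0.00014054]), 'grip_force': 0.0, 'gripper_width': 0.0880271943610115}
scene 56.58211783930963 -0.019633839181739176 325.3961160400481 202.94474005530464 [[-0.015, -0.839, 0.544, 1.201], [1.0, -0.012, 0.01, 0.019], [-0.002, 0.544, 0.839, 1.078], [0.0, 0.0, 0.0, 1.0]] 0.99596484375
top 45.87472793648935 -0.13099094340639375 309.782693022533 194.34808700464174 [[0.028, 0.984, -0.177, 0.255], [-1.0, 0.029, 0.006, 0.019], [0.011, 0.177, 0.984, 1.766], [0.0, 0.0, 0.0, 1.0]] 0.99600390625
wrist 64.25810589273041 -0.016281209089524722 317.4693831450512 193.73565160194224 [[0.343, -0.901, -0.266, 0.155], [0.939, 0.328, 0.098, 0.635], [-0.001, -0.284, 0.959, 0.384], [0.0, 0.0, 0.0, 1.0]] 0.99587890625
```

View pics/scene0.png

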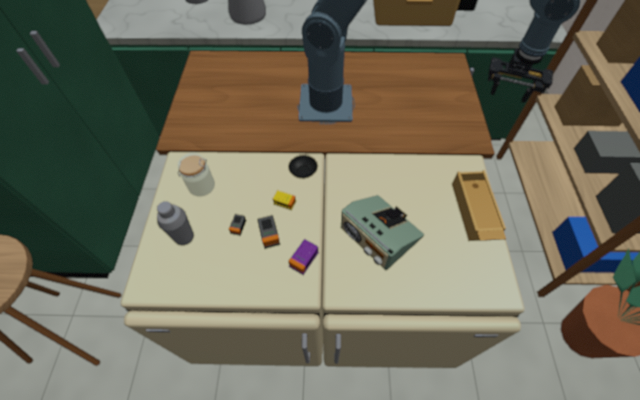

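View pics/top0.png

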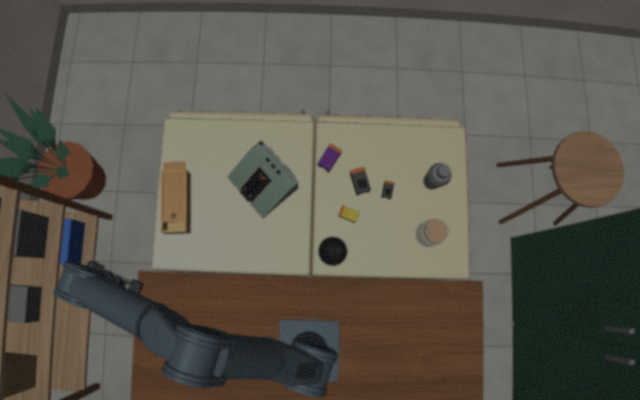

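The scene and top pictures show the same layout:
- **Pack:** the larger grey block with the orange end, at scene (268,230) and top (360,180).
- **Decoys:** a small grey one at top (388,188), plus a purple and a yellow one.
- **Radio:** at scene (382,230) and top (263,180), with the black shoe at top (256,183).

Next I'll get rough positions from these views.

```bash
python3 - <<'E'
from h import *
for n in ['top','scene']:
    f=pickle.load(open(n+'.pkl','rb'));C=cloud(f);img=f['img'].astype(int)
    x0,y0,x1,y1=(340,160,375,203) if n=='top' else (250,208,283,252)
    M=np.zeros(C.shape[:2],bool);M[y0:y1,x0:x1]=1
    M&=(C[...,2]>0.036)&(C[...,2]<.06)
    P=C[M];print(n,'pack z',np.percentile(P[:,2],[5,50,95]).round(4),len(P))
    print(' rect',cv2.minAreaRect((P[:,:2]*1000).astype(np.float32)))
    o=M&(img[...,0]>120)&(img[...,2]<90);print(' orange',o.sum(),C[o].mean(0).round(4),'mean',P.mean(0).round(4))
    # radio slope
    x0,y0,x1,y1=(225,135,302,222) if n=='top' else (335,190,428,270)
    M=np.zeros(C.shape[:2],bool);M[y0:y1,x0:x1]=1
    M&=(C[...,2]>0.015)
    P=C[M];print(' radio',len(P),P[:,2].max(), 'rect',cv2.minAreaRect((P[:,:2]*1000).astype(np.float32)))
    g=M&(img[...,1]>img[...,0]+5)&(C[...,2]>.03)&(C[...,2]<.105);P=C[g]
    # RANSAC plane tilt 35
    rng=np.random.default_rng(0);best=0
    for _ in range(2000):
        a=P[rng.choice(len(P),3,0)];nn=np.cross(a[1]-a[0],a[2]-a[0]);l=np.linalg.norm(nn)
        if l<1e-5: continue
        nn/=l;nn*=np.sign(nn[2])
        if abs(np.degrees(np.arccos(nn[2]))-35)>5: continue
        k=abs((P-a[0])@nn)<.003
        if k.sum()>best: best=k.sum();bk=k
    Q=P[bk];c=Q.mean(0);nn=np.linalg.svd(Q-c)[2][2];nn*=np.sign(nn[2])
    print(' slope',best,c.round(4),nn.round(4),'tilt',np.degrees(np.arccos(nn[2])),'yaw',np.arctan2(nn[1],nn[0]))
    t=(C[...,2]>.109)&(C[...,2]<.119)&M
    print(' flat top',C[t].mean(0).round(4))
E
```

```text
top pack z [0.0417 0.0495 0.056 ] 365
 rect ((625.7872314453125, -176.35386657714844), (93.24549102783203, 57.35645294189453), 17.46422004699707)
 orange 39 [ 0.6649 -0.167   0.0499] mean [ 0.6244 -0.176   0.0493]
 radio 3034 0.13095429056040064 rect ((628.1775512695312, 171.86148071289062), (214.7077178955078, 272.4231262207031), 45.1912841796875)
 slope 658 [0.5927 0.2038 0.0692] [-0.3718  0.4112  0.8323] tilt 33.66332672378951 yaw 2.305904223258843
 flat top [0.6507 0.1449 0.1142]
scene pack z [0.0423 0.0489 0.0526] 462
 rect ((628.060546875, -175.263916015625), (94.88421630859375, 54.76406478881836), 17.0529727935791)
 orange 91 [ 0.6655 -0.164   0.0482] mean [ 0.6319 -0.1742  0.0485]
 radio 3676 0.12340276991194243 rect ((617.9136962890625, 186.80117797851562), (211.79202270507812, 199.798828125), 42.83546447753906)
 slope 809 [0.6061 0.2127 0.0708] [-0.3891  0.4218  0.8189] tilt 35.0214188972795 yaw 2.3159349808179845
 flat top [0.6594 0.1468 0.1143]
```

Emit:
jog_arm(
  steps=[
    [-1,[-0.05,-0.021,-0.004],[0,0,0]],
    [-1,[-0.05,-0.021,-0.004],[0,0,0]],
    [-1,[-0.05,-0.021,-0.004],[0,0,0]],
    [-1,[-0.05,-0.021,-0.004],[0,0,0]],
    [-1,[-0.05,-0.021,-0.004],[0,0,0]],
    [-1,[-0.05,-0.021,-0.004],[0,0,0]],
    [-1,[-0.05,-0.021,-0.004],[0,0,0]],
    [-1,[-0.05,-0.021,-0.004],[0,0,0]],
    [-1,[-0.05,-0.021,-0.004],[0,0,0]],
    [-1,[-0.05,-0.021,-0.004],[0,0,0]],
    [-1,[-0.05,-0.021,-0.004],[0,0,0]],
    [-1,[0,0,0],[0,0,0]],
  ],
)

```text
clock: 1.15
eef_pos: [0.5579, 0.2972, 0.2723]
orientation: [0.003, 0.18, 0.984, -0.002]
wrist_force: [0.2, -1.2, 0.9]
gripper_width: 0.088
grip_force: 0.0
```

```bash
python3 - <<'E'
from h import *
s=r.read_state();print(s['eef_pos'].round(4),s['orientation'].round(4),s['joint_pos'].round(3),np.abs(s['joint_velocities']).max(),s['clock'])
f=grab('wrist');pickle.dump(f,open('w1.pkl','wb'));cv2.imwrite('pics/w1.png',f['img'][:,:,::-1])
E
```

```text
[0.5579 0.2972 0.2723] [ 0.0028  0.18    0.9837 -0.0019] [-0.646  0.473  0.116  1.562 -0.052  1.109  0.689] 0.09672143962103992 1.15
```

View pics/w1.png

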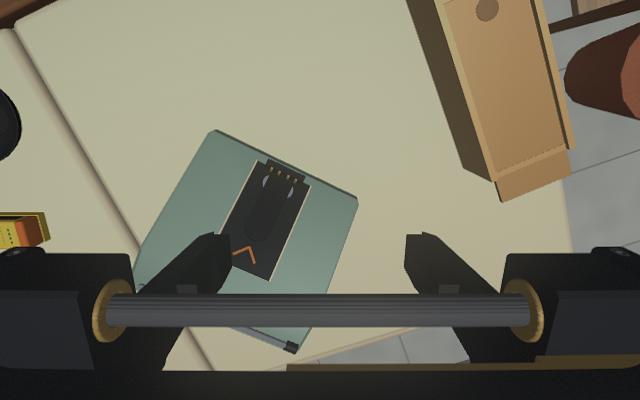

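The wrist view shows the radio. Its low edge runs (212,130)–(357,198), the rail nose is near (262,240), the terminal block near (282,172) and the roller glints at (265,182) and (291,193). Next: fit the slope plane and the rail.

```bash
cat > shoe.py <<'E'
from h import *
import sys
f=pickle.load(open(sys.argv[1],'rb'));box=list(map(int,sys.argv[2].split(',')));C=cloud(f);img=f['img'].astype(int)
M=np.zeros(C.shape[:2],bool);x0,y0,x1,y1=box;M[y0:y1,x0:x1]=1
g=M&(img[...,1]>img[...,0]+8)&(img[...,1]>70)&(C[...,2]>.03)&(C[...,2]<.105);P=C[g]
n=np.array([-.386,.424,.819]);c=np.median(P,0)
for _ in range(15):
    k=abs((P-c)@n)<.003; Q=P[k];c=Q.mean(0);n=np.linalg.svd(Q-c,full_matrices=False)[2][2];n*=np.sign(n[2])
print('plane',k.sum(),n.round(4),'tilt',np.degrees(np.arccos(n[2])),'yaw n',np.arctan2(n[1],n[0]),'rms',((Q-c)@n).std())
yaw=np.arctan2(n[1],n[0])
X=np.array([np.cos(yaw)*n[2],np.sin(yaw)*n[2],-np.hypot(n[0],n[1])]);Y=np.cross(n,X)
H=(C-c)@n; U=(C-c)@X; V=(C-c)@Y
h=M&(abs(U)<.12)&(abs(V)<.09)&(H>.012)&(H<.022)&(C[...,2]>.03)
uv=np.c_[U[h],V[h]]*1000
print('high pts',len(uv),'H',np.percentile(H[h],[5,50,95]).round(4))
rect=cv2.minAreaRect(uv.astype(np.float32));print('rect all',rect)
hist=[(int(a),sum((uv[:,0]>=a)&(uv[:,0]<a+6)),*np.percentile(uv[(uv[:,0]>=a)&(uv[:,0]<a+6),1],[3,97]).round(1)) for a in np.arange(-60,90,6) if sum((uv[:,0]>=a)&(uv[:,0]<a+6))>3]
for q in hist:print(q)
# dark plate via rays on plane
d=rays(f,np.c_[np.mgrid[0:400,0:640][1].ravel(),np.mgrid[0:400,0:640][0].ravel()]);o=f['T'][:3,3]
W=o+d*(((c-o)@n)/(d@n))[:,None]
np.savez('s.npz',c=c,n=n,X=X,Y=Y)
E
python3 shoe.py w1.pkl 165,125,360,285
python3 - <<'E'
from h import *
f=pickle.load(open('w1.pkl','rb'));print('low corners',onplane(f,[[212,130],[357,198]],.022).round(4).tolist())
a,b=onplane(f,[[212,130],[357,198]],.022);e=b-a;print(np.linalg.norm(e),'yaw from edge',np.arctan2(e[1],e[0])+np.pi/2,'mid',(a+b)/2)
E
```

```text
plane 10868 [-0.3898  0.4194  0.8198] tilt 34.93090149589288 yaw n 2.3196964300403162 rms 0.0007844792043242181
high pts 2138 H [0.0151 0.0169 0.0183]
rect all ((20.960960388183594, -6.248451232910156), (49.395713806152344, 96.4674301147461), 89.97958374023438)
(-30, np.int64(43), np.float64(-13.9), np.float64(1.5))
(-24, np.int64(122), np.float64(-17.8), np.float64(5.5))
(-18, np.int64(137), np.float64(-19.6), np.float64(7.5))
(-12, np.int64(146), np.float64(-20.1), np.float64(8.2))
(-6, np.int64(140), np.float64(-20.2), np.float64(8.2))
(0, np.int64(137), np.float64(-20.1), np.float64(8.2))
(6, np.int64(133), np.float64(-19.8), np.float64(7.8))
(12, np.int64(133), np.float64(-20.4), np.float64(7.7))
(18, np.int64(131), np.float64(-20.1), np.float64(8.1))
(24, np.int64(135), np.float64(-20.3), np.float64(8.0))
(30, np.int64(128), np.float64(-21.1), np.float64(8.5))
(36, np.int64(156), np.float64(-23.4), np.float64(11.3))
(42, np.int64(149), np.float64(-22.9), np.float64(10.8))
(48, np.int64(120), np.float64(-20.4), np.float64(7.8))
(54, np.int64(33), np.float64(-22.1), np.float64(10.7))
(60, np.int64(205), np.float64(-29.3), np.float64(16.8))
(66, np.int64(90), np.float64(-29.0), np.float64(17.0))
low corners [[0.4795, 0.1879, 0.022], [0.6254, 0.3262, 0.022]]
0.20106697493991568 yaw from edge 2.329487456151863 mid [0.55241276 0.25703508 0.022     ]
```

```bash
python3 - <<'E'
import cv2
i=cv2.imread('pics/w1.png');cv2.imwrite('pics/w1c.png',cv2.resize(i[125:290,180:370],None,fx=4,fy=3.6,interpolation=cv2.INTER_CUBIC)[:,:800])
E
```

```text
(no output)
```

View pics/w1c.png

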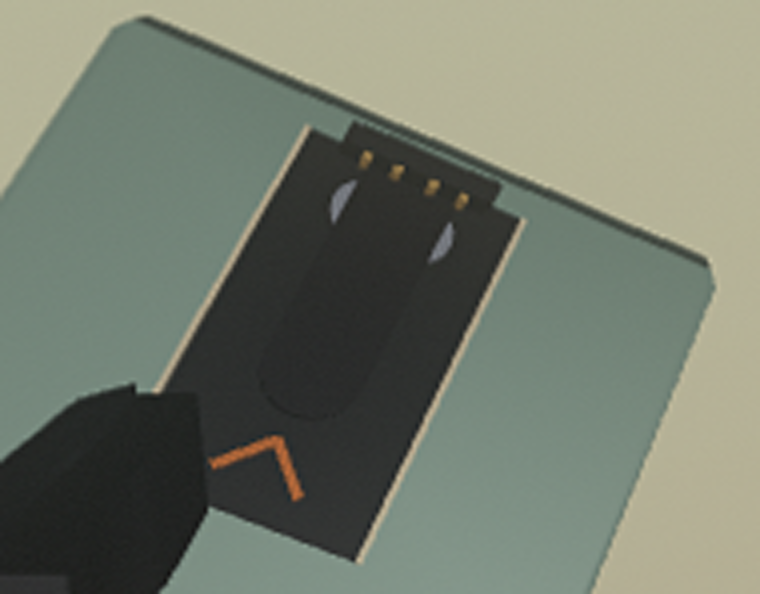

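The rail shows clearly: half-round nose at the lower middle of the crop, rollers to either side near the terminal block. The fitted yaw is about 2.32, and the shoe origin follows from the rail. Next I'll go and look at the pack.

Emit:
jog_arm(
  steps=[
    [-1,[-0.034,-0.04,0],[0,0,0]],
    [-1,[-0.034,-0.04,0],[0,0,0]],
    [-1,[-0.034,-0.04,0],[0,0,0]],
    [-1,[-0.034,-0.04,0],[0,0,0]],
    [-1,[-0.034,-0.04,0],[0,0,0]],
    [-1,[-0.034,-0.04,0],[0,0,0]],
    [-1,[-0.034,-0.04,0],[0,0,0]],
    [-1,[-0.034,-0.04,0],[0,0,0]],
    [-1,[-0.034,-0.04,0],[0,0,0]],
    [-1,[-0.034,-0.04,0],[0,0,0]],
    [-1,[-0.034,-0.04,0],[0,0,0]],
    [-1,[-0.034,-0.04,0],[0,0,0]],
  ],
)

```text
clock: 2.2
eef_pos: [0.7154, -0.1363, 0.2713]
orientation: [-0.0, 0.173, 0.985, 0.001]
wrist_force: [-0.2, 0.0, -0.6]
gripper_width: 0.0881
grip_force: 0.0
```

Emit:
jog_arm(
  steps=[
    [-1,[0,0,0],[0,0,-0.035]],
    [-1,[0,0,0],[0,0,-0.035]],
    [-1,[0,0,0],[0,0,-0.035]],
    [-1,[0,0,0],[0,0,-0.035]],
    [-1,[0,0,0],[0,0,-0.035]],
    [-1,[0,0,0],[0,0,-0.035]],
    [-1,[0,0,0],[0,0,0]],
    [-1,[0,0,0],[0,0,0]],
  ],
)

```text
clock: 2.87
eef_pos: [0.715, -0.1352, 0.2714]
orientation: [-0.0, -0.153, 0.988, 0.001]
wrist_force: [-0.7, -0.3, -0.1]
gripper_width: 0.0877
grip_force: 0.0
```

```bash
python3 - <<'E'
from h import *
s=r.read_state();Rm=q2R(s['orientation']);print(s['eef_pos'].round(4),Rm.round(4).tolist(),s['joint_pos'].round(3),np.abs(s['joint_velocities']).max(),s['clock'])
f=grab('wrist');pickle.dump(f,open('w2.pkl','wb'));cv2.imwrite('pics/w2.png',f['img'][:,:,::-1])
C=cloud(f);img=f['img'].astype(int)
print('pack px',proj(f,[.627,-.176,.048]))
d=np.linalg.norm(C[...,:2]-[.627,-.176],axis=2)
M=(d<.07)&(C[...,2]>.040)&(C[...,2]<.06);P=C[M]
print(len(P),np.percentile(P[:,2],[5,50,95]));rect=cv2.minAreaRect((P[:,:2]*1000).astype(np.float32));print(rect)
o=M&(img[...,0]>120)&(img[...,2]<90);print('orange',o.sum(),C[o].mean(0))
m=np.array(rect[0])/1000;v=m-C[o].mean(0)[:2];print('yaw x',np.degrees(np.arctan2(v[1],v[0])))
T=np.eye(4);T[:3,:3]=Rm;T[:3,3]=s['eef_pos'];print('pack centre in tool',(np.r_[m,.048]-s['eef_pos'])@Rm)
E
```

```text
[ 0.715  -0.1352  0.2714] [[-0.953, -0.3031, -0.0005], [-0.3031, 0.953, 0.0011], [0.0001, 0.0012, -1.0]] [ 0.092  0.653  0.057  1.263 -0.038  1.227  2.029] 0.016597754937367586 2.8667
pack px [[306.64160699  76.58835702]]
4266 [0.04625487 0.0480642  0.04959975]
((629.217041015625, -175.0486602783203), (90.95926666259766, 54.26582336425781), 17.51378631591797)
orange 585 [ 0.6653651  -0.16260227  0.04771499]
yaw x -161.0005467746521
pack centre in tool [ 0.09376792 -0.01226938  0.22338159]
```

View pics/w2.png

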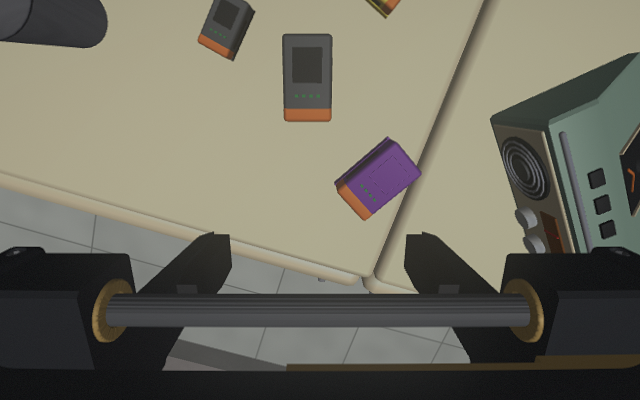

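The pack is clear at (307,78), already lined up with the tool to within 0.2°. The purple decoy is off to the side at (378,178). Next: move over, go down and grip.

Emit:
jog_arm(
  steps=[
    [-1,[0.042,-0.005,0],[0,0,0]],
    [-1,[0.042,-0.005,0],[0,0,0]],
    [-1,[0.041,-0.006,0],[0,0,0]],
    [-1,[0,0,0.05],[0,0,0]],
    [-1,[0,0,0.05],[0,0,0]],
    [-1,[0,0,0.05],[0,0,0]],
    [-1,[0,0,0.05],[0,0,0]],
    [-1,[0,0,0.05],[0,0,0]],
    [-1,[0,0,0.05],[0,0,0]],
    [-1,[0,0,0.03],[0,0,0]],
    [-1,[0,0,0.02],[0,0,0]],
    [-1,[0,0,0],[0,0,0]],
  ],
)

```text
clock: 3.92
eef_pos: [0.6272, -0.1756, 0.006]
orientation: [-0.002, -0.154, 0.988, 0.001]
wrist_force: [-0.7, 0.1, 0.1]
gripper_width: 0.088
grip_force: 0.0
```

Emit:
jog_arm(
  steps=[
    [0.3,[0,0,0],[0,0,0]],
    [0.6,[0,0,0],[0,0,0]],
    [1,[0,0,0],[0,0,0]],
    [1,[0,0,0],[0,0,0]],
    [1,[0,0,0],[0,0,0]],
    [1,[0,0,0],[0,0,0]],
    [1,[0,0,0],[0,0,0]],
    [1,[0,0,0],[0,0,0]],
  ],
  newtons=45,
)

```text
clock: 4.58
eef_pos: [0.6299, -0.1759, 0.0103]
orientation: [0.0, -0.154, 0.988, 0.0]
wrist_force: [-1.6, 2.4, 6.0]
gripper_width: 0.0535
grip_force: 45.0
```

Emit:
jog_arm(
  steps=[
    [1,[0,0,-0.01],[0,0,0]],
    [1,[0,0,-0.03],[0,0,0]],
    [1,[0,0,-0.05],[0,0,0]],
    [1,[0,0,-0.05],[0,0,0]],
    [1,[0,0,-0.05],[0,0,0]],
    [1,[0,0,-0.05],[0,0,0]],
    [1,[0,0,-0.05],[0,0,0]],
    [1,[0,0,-0.05],[0,0,0]],
    [1,[0,0,0],[0,0,0]],
    [1,[0,0,0],[0,0,0]],
  ],
  newtons=55,
)

```text
clock: 5.42
eef_pos: [0.6301, -0.1772, 0.2664]
orientation: [0.002, -0.154, 0.988, -0.001]
wrist_force: [0.6, 0.3, -5.9]
gripper_width: 0.054
grip_force: 55.0
```

```bash
python3 - <<'E'
from h import *
s=r.read_state();Rm=q2R(s['orientation']);print(s['eef_pos'].round(4),s['joint_pos'].round(3),s['wrist_force'].round(2),s['gripper_width'],s['clock'])
f=grab('wrist');pickle.dump(f,open('w3.pkl','wb'));cv2.imwrite('pics/w3.png',f['img'][:,:,::-1])
C=(cloud(f)-s['eef_pos'])@Rm
M=(abs(C[...,0])<.07)&(abs(C[...,1])<.05)&(C[...,2]>-.06)&(C[...,2]<.03)
M[235:]=0
P=C[M];top=P[abs(P[:,2]+.038)<.006]
print(len(P),len(top),'z',np.percentile(top[:,2],[5,50,95]),'x',np.percentile(top[:,0],[1,99]),'y',np.percentile(top[:,1],[1,99]))
for a in np.arange(-.01,.05,.006):
    k=top[(top[:,0]>a)&(top[:,0]<a+.006)]
    if len(k)>10: print(round(a,3),len(k),np.percentile(k[:,1],[1,99]).round(4),np.median(k[:,2]).round(4))
E
```

```text
[ 0.6301 -0.1772  0.2664] [ 0.164  0.517  0.061  1.503 -0.033  1.119  2.111] [ 0.64  0.3  -5.91] 0.054029504882978314 5.4167
11124 9175 z [-0.03874319 -0.03753022 -0.03462695] x [0.02450567 0.04698346] y [-0.02651073  0.02505403]
0.02 605 [-0.0273  0.0257] -0.0379
0.026 2205 [-0.0267  0.025 ] -0.0379
0.032 2331 [-0.0265  0.0251] -0.0376
0.038 2424 [-0.0267  0.0251] -0.0375
0.044 1610 [-0.0256  0.0243] -0.0361
```

View pics/w3.png

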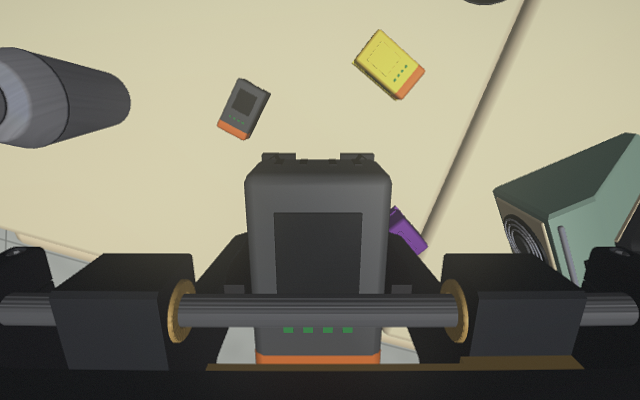

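The pack is held squarely with its front at about row 165, and measures a −0.8 mm bias in tool y. Next I'll compute the hover pose above the nose.

```bash
cat > plan.py <<'E'
from h import *
d=np.load('s.npz');X,Y,n,c=d['X'],d['Y'],d['n'],d['c']
O=c+.003*n+X*.0108+Y*(-.0061-.0007)
S=np.c_[X,Y,n]
PT=np.array([0.0005,0,.0100]) # pack origin in tool
Rt=np.c_[X,-Y,-n]
def tgt(px,py,pz): return O+S@np.array([px,py,pz])-Rt@PT
def report(p=None):
    s=r.read_state();Rm=q2R(s['orientation']);e=s['eef_pos']
    pk=e+Rm@PT
    print('t',round(s['clock'],2),'tcp',e.round(4),'F',s['wrist_force'].round(1),'w',round(s['gripper_width'],4),'q',s['joint_pos'].round(2))
    print('pack in shoe mm',((pk-O)@S*1000).round(2),'rot left (tool, /180deg)',(R.from_matrix(Rm.T@Rt).as_rotvec()/np.pi).round(4))
    print(' F in shoe',(s['wrist_force']@S).round(1))
    if p is not None:
        t=tgt(*p);print(' target',t.round(4),'shift (tool,/75cm)',((t-e)@Rm/.75).round(4))
if __name__=='__main__':
    import sys
    print('O',O.round(4),'X',X.round(3),'Y',Y.round(3));report([float(a)/1000 for a in sys.argv[1:4]])
E
python3 plan.py -125 0 25
```

```text
O [0.5895 0.2194 0.0621] X [-0.558  0.6   -0.573] Y [-0.732 -0.681  0.   ]
t 5.47 tcp [ 0.6287 -0.1767  0.2638] F [-1.2 -0.8 -6.5] w 0.0533 q [ 0.16  0.52  0.06  1.51 -0.03  1.12  2.11]
pack in shoe mm [-369.3   241.4   -24.11] rot left (tool, /180deg) [ 0.1096 -0.1729  0.3485]
 F in shoe [ 4.   1.4 -5.2]
 target [0.6459 0.1587 0.1627] shift (tool,/75cm) [-0.1582  0.4189  0.1348]
```

Emit:
jog_arm(
  steps=[
    [1,[-0.016,0.042,0],[0,0,0]],
    [1,[-0.016,0.042,0],[0,0,0]],
    [1,[-0.016,0.042,0],[0,0,0]],
    [1,[-0.016,0.042,0],[0,0,0]],
    [1,[-0.016,0.042,0],[0,0,0]],
    [1,[-0.016,0.042,0],[0,0,0]],
    [1,[-0.016,0.042,0],[0,0,0]],
    [1,[-0.016,0.042,0],[0,0,0]],
    [1,[-0.016,0.042,0],[0,0,0]],
    [1,[-0.014,0.041,0],[0,0,0]],
  ],
)

```text
clock: 6.3
eef_pos: [0.6446, 0.1602, 0.2608]
orientation: [-0.003, -0.155, 0.988, -0.0]
wrist_force: [0.3, -0.0, -3.9]
gripper_width: 0.0535
grip_force: 55.0
```

Emit:
jog_arm(
  steps=[
    [1,[0,0,0],[0,0,0.036]],
    [1,[0,0,0],[0,0,0.036]],
    [1,[0,0,0],[0,0,0.036]],
    [1,[0,0,0],[0,0,0.036]],
    [1,[0,0,0],[0,0,0.036]],
    [1,[0,0,0],[0,0,0.036]],
    [1,[0,0,0],[0,0,0.036]],
    [1,[0,0,0],[0,0,0.036]],
    [1,[0,0,0],[0,0,0.036]],
    [1,[0,0,0],[0,0,0.036]],
  ],
)

```text
clock: 7.13
eef_pos: [0.6446, 0.1582, 0.2608]
orientation: [-0.002, 0.402, 0.916, -0.002]
wrist_force: [0.6, 0.4, -4.0]
gripper_width: 0.0534
grip_force: 55.0
```

Emit:
jog_arm(
  steps=[
    [1,[0,0,0],[0,-0.028,0]],
    [1,[0,0,0],[0,-0.028,0]],
    [1,[0,0,0],[0,-0.028,0]],
    [1,[0,0,0],[0,-0.028,0]],
    [1,[0,0,0],[0,-0.028,0]],
    [1,[0,0,0],[0,-0.028,0]],
    [1,[0,0,0],[0,-0.026,0]],
    [1,[0,0,0],[0,0,0]],
    [1,[0,0,0],[0,0,0]],
  ],
)

```text
clock: 7.88
eef_pos: [0.6443, 0.16, 0.2613]
orientation: [0.273, 0.379, 0.876, -0.121]
wrist_force: [-0.2, 0.2, -3.6]
gripper_width: 0.0534
grip_force: 55.0
```

```bash
python3 plan.py -125 0 25
```

```text
O [0.5895 0.2194 0.0621] X [-0.558  0.6   -0.573] Y [-0.732 -0.681  0.   ]
t 7.88 tcp [0.6443 0.16   0.2613] F [-0.2  0.2 -3.6] w 0.0534 q [-0.98  0.53  0.53  1.74  0.45  0.84 -0.06]
pack in shoe mm [-179.8     0.39  107.02] rot left (tool, /180deg) [-0.0008 -0.001   0.002 ]
 F in shoe [ 2.3  0.  -2.8]
 target [0.6459 0.1587 0.1627] shift (tool,/75cm) [0.0728 0.0012 0.1096]
```

Emit:
jog_arm(
  steps=[
    [1,[0.018,0,0.028],[0,0,0]],
    [1,[0.018,0,0.028],[0,0,0]],
    [1,[0.018,0,0.028],[0,0,0]],
    [1,[0.018,0.001,0.026],[0,-0.001,0.002]],
    [1,[0,0,0],[0,0,0]],
    [1,[0,0,0],[0,0,0]],
    [1,[0,0,0],[0,0,0]],
  ],
)

```text
clock: 8.47
eef_pos: [0.6502, 0.1561, 0.1672]
orientation: [0.277, 0.384, 0.873, -0.119]
wrist_force: [1.1, 0.2, -3.4]
gripper_width: 0.0533
grip_force: 55.0
```

```bash
python3 plan.py -95 0 8
cat > look.py <<'E'
import sys
from plan import *
n=sys.argv[1]
s=r.read_state();Rm=q2R(s['orientation'])
f=grab('wrist');pickle.dump(f,open(n+'.pkl','wb'));cv2.imwrite(f'pics/{n}.png',f['img'][:,:,::-1])
C=(cloud(f)-s['eef_pos'])@Rm
G=(cloud(f)-O)@S
ok=np.zeros(C.shape[:2],bool);ok[:235]=1
top=C[ok&(abs(C[...,0]-.036)<.006)&(abs(C[...,1])<.04)&(abs(C[...,2]+.038)<.005)]
print('pack y edges in tool',np.percentile(top[:,1],[1,99]).round(4),'z',np.median(top[:,2]).round(4))
def band(x0,x1,z0,z1):
    m=ok&(G[...,0]>x0)&(G[...,0]<x1)&(abs(G[...,1])<.045)&(G[...,2]>z0)&(G[...,2]<z1);return m
pl=ok&(G[...,0]>-.03)&(G[...,0]<.06)&(abs(G[...,1])>.04)&(abs(G[...,1])<.09)&(abs(G[...,2]+.003)<.008)
print('slope z',np.median(G[pl][:,2]).round(4) if pl.sum() else None, pl.sum())
for x in np.arange(-.042,.045,.008):
    m=band(x,x+.008,.009,.02)
    if m.sum()>15:
        t=C[m];g=G[m];print(round(x,3),m.sum(),'tool y',np.percentile(t[:,1],[1,99]).round(4),'mid',np.percentile(t[:,1],[1,99]).mean().round(4),'shoe z',np.median(g[:,2]).round(4),'tool z',np.median(t[:,2]).round(4))
m=band(-.06,.06,.009,.02);m=m&(G[...,0]<.046)
if m.sum(): print('rail min shoe x',G[m][:,0].min().round(4))
E
python3 look.py w4
```

```text
O [0.5895 0.2194 0.0621] X [-0.558  0.6   -0.573] Y [-0.732 -0.681  0.   ]
t 8.47 tcp [0.6502 0.1561 0.1672] F [ 1.1  0.2 -3.4] w 0.0533 q [-0.97  0.68  0.53  1.79  0.46  0.67 -0.17]
pack in shoe mm [-131.56   -1.38   25.92] rot left (tool, /180deg) [ 0.0002  0.001  -0.0025]
 F in shoe [ 1.4 -1.  -3.2]
 target [0.6358 0.1696 0.1316] shift (tool,/75cm) [ 0.0488 -0.0022  0.0237]
pack y edges in tool [-0.025   0.0264] z -0.037
slope z -0.003 7923
-0.042 354 tool y [-0.0124  0.0073] mid -0.0025 shoe z 0.0138 tool z 0.0218
-0.034 1017 tool y [-0.0165  0.011 ] mid -0.0027 shoe z 0.014 tool z 0.0216
-0.026 1185 tool y [-0.0175  0.0118] mid -0.0028 shoe z 0.014 tool z 0.0216
-0.018 462 tool y [-0.0176  0.0119] mid -0.0028 shoe z 0.0138 tool z 0.0217
rail min shoe x -0.0386
```

View pics/w4.png

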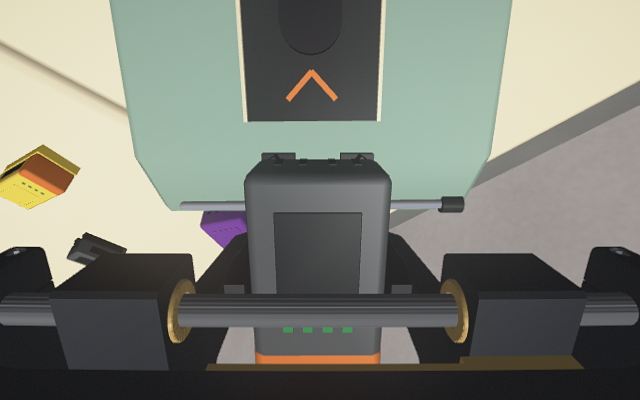

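The wrist view looks down the slope: rail nose at about (310,50), pack centre near x=318. The rail therefore lies slightly to the pack's −tool-y side. I'll check the reading noise and measure directly in hand-eye coordinates.

```bash
cat > look.py <<'E'
import sys
from plan import *
n=sys.argv[1];N=int(sys.argv[2]) if len(sys.argv)>2 else 1
for i in range(N):
    s=r.read_state();Rm=q2R(s['orientation'])
    f=optics.grab_frame('wrist');pickle.dump(f,open(n+'.pkl','wb'));
    if i==0: cv2.imwrite(f'pics/{n}.png',f['img'][:,:,::-1])
    f['T']=np.array(f['hand_eye']);C=cloud(f);G=(C@Rm.T+s['eef_pos']-O)@S
    ok=np.zeros(C.shape[:2],bool);ok[:235]=1
    top=C[ok&(abs(C[...,0]-.036)<.006)&(abs(C[...,1])<.04)&(abs(C[...,2]+.038)<.005)]
    e=np.percentile(top[:,1],[1,99]);print('eef',s['eef_pos'].round(4),'pack y',e.round(4),'mid',e.mean().round(4),'z',np.median(top[:,2]).round(4))
    # slope plane in tool frame
    pl=ok&(G[...,0]>-.09)&(G[...,0]<.06)&(abs(G[...,1])>.035)&(abs(G[...,1])<.09)&(abs(G[...,2]+.003)<.006)
    P=C[pl];c=P.mean(0);nn=np.linalg.svd(P-c,full_matrices=False)[2][2];nn*=-np.sign(nn[2])
    # rail head: 17 mm above slope
    H=(C-c)@nn
    m=ok&(H>.013)&(H<.021)&(abs(C[...,1])<.03)&(G[...,0]>-.05)&(G[...,0]<.042)&(abs(G[...,2]-.013)<.007)
    P=C[m];xs=np.arange(P[:,0].min()+.012,P[:,0].max()-.003,.004);mid=[]
    for x in xs:
        k=P[abs(P[:,0]-x)<.003];mid.append(np.percentile(k[:,1],[1,99]).mean())
    pf=np.polyfit(xs,mid,1) if len(xs)>2 else [0,np.mean(mid)]
    print('  slope normal in tool',nn.round(4),'rail top tool z',np.median(P[:,2]).round(4),'nose x',P[:,0].min().round(4),'rail mid y',np.mean(mid).round(4),'dir',round(pf[0],4),'range',xs[[0,-1]].round(3))
E
python3 look.py w5 3;python3 plan.py -95 0 8;python3 plan.py -95 0 8
```

```text
eef [0.6503 0.1566 0.1676] pack y [-0.025   0.0265] mid 0.0007 z -0.037
  slope normal in tool [-0.0046  0.0023 -1.    ] rail top tool z 0.0221 nose x 0.0937 rail mid y -0.0033 dir -0.02 range [0.106 0.114]
eef [0.6503 0.1569 0.1677] pack y [-0.0251  0.0264] mid 0.0007 z -0.037
  slope normal in tool [-0.0045  0.0029 -1.    ] rail top tool z 0.0223 nose x 0.0934 rail mid y -0.0034 dir 0.0024 range [0.105 0.113]
eef [0.6501 0.1572 0.1675] pack y [-0.0251  0.0265] mid 0.0007 z -0.037
  slope normal in tool [-0.0043  0.0031 -1.    ] rail top tool z 0.0224 nose x 0.0931 rail mid y -0.0034 dir -0.0176 range [0.105 0.113]
O [0.5895 0.2194 0.0621] X [-0.558  0.6   -0.573] Y [-0.732 -0.681  0.   ]
t 8.67 tcp [0.6498 0.1573 0.1672] F [-0.1  0.1 -4. ] w 0.0537 q [-0.97  0.68  0.53  1.8   0.46  0.67 -0.17]
pack in shoe mm [-130.66   -1.91   26.61] rot left (tool, /180deg) [ 0.0007  0.0009 -0.0023]
 F in shoe [ 2.4  0.  -3.2]
 target [0.6358 0.1696 0.1316] shift (tool,/75cm) [ 0.0476 -0.0029  0.0247]
O [0.5895 0.2194 0.0621] X [-0.558  0.6   -0.573] Y [-0.732 -0.681  0.   ]
t 8.67 tcp [0.6498 0.1573 0.1672] F [-0.1  0.1 -4. ] w 0.0537 q [-0.97  0.68  0.53  1.8   0.46  0.67 -0.17]
pack in shoe mm [-130.66   -1.91   26.61] rot left (tool, /180deg) [ 0.0007  0.0009 -0.0023]
 F in shoe [ 2.4  0.  -3.2]
 target [0.6358 0.1696 0.1316] shift (tool,/75cm) [ 0.0476 -0.0029  0.0247]
```

Emit:
jog_arm(
  steps=[
    [1,[0,-0.003,0.005],[0,0,-0.001]],
    [1,[0.005,-0.0025,0.01],[0,0,-0.0012]],
    [1,[0.01,0,0.01],[0,0.001,0]],
    [1,[0.01,0,0.004],[0,0,0]],
    [1,[0.008,0,0.002],[0,0,0]],
    [1,[0,0,0],[0,0,0]],
    [1,[0,0,0],[0,0,0]],
    [1,[0,0,0],[0,0,0]],
    [1,[0,0,0],[0,0,0]],
  ],
)

```text
clock: 9.42
eef_pos: [0.6416, 0.1595, 0.1329]
orientation: [0.275, 0.381, 0.875, -0.12]
wrist_force: [0.0, -0.7, -4.5]
gripper_width: 0.0536
grip_force: 55.0
```

```bash
python3 look.py w6 2;python3 plan.py -80 0 2
```

```text
eef [0.6416 0.1595 0.1329] pack y [-0.0251  0.0265] mid 0.0007 z -0.037
  slope normal in tool [-9.0e-04  1.4e-03 -1.0e+00] rail top tool z -0.0014 nose x 0.0678 rail mid y 0.0022 dir 0.0011 range [0.08  0.108]
eef [0.6416 0.1594 0.1329] pack y [-0.025   0.0265] mid 0.0007 z -0.037
  slope normal in tool [-7.0e-04  1.4e-03 -1.0e+00] rail top tool z -0.0014 nose x 0.0678 rail mid y 0.0023 dir -0.0004 range [0.08  0.108]
O [0.5895 0.2194 0.0621] X [-0.558  0.6   -0.573] Y [-0.732 -0.681  0.   ]
t 9.52 tcp [0.6415 0.1594 0.1329] F [-0.6  0.1 -4.4] w 0.0534 q [-0.98  0.73  0.53  1.82  0.46  0.61 -0.21]
pack in shoe mm [-105.12    2.74    2.55] rot left (tool, /180deg) [0.0003 0.     0.0002]
 F in shoe [ 2.9  0.4 -3.4]
 target [0.6297 0.1761 0.118 ] shift (tool,/75cm) [0.0335 0.0037 0.0007]
```

View pics/w6.png

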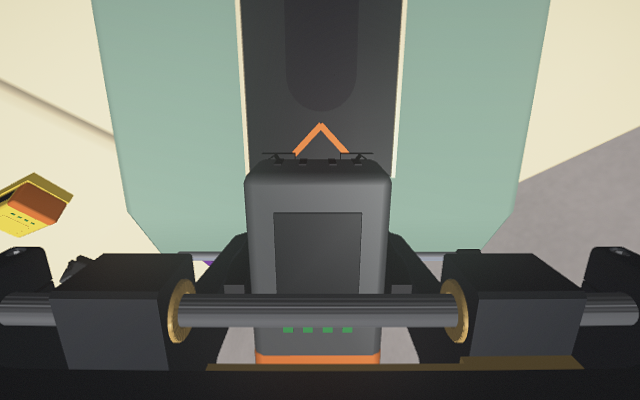

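Rail centre is now at about x=321 against pack centre x=318. That leaves 1.5 mm sideways to correct; height and angles are good. Next: thread it on slowly.

Emit:
jog_arm(
  steps=[
    [1,[0,0.002,0],[0,0,0]],
    [1,[0.008,0,0],[0,0,0]],
    [1,[0.008,0,0],[0,0,0]],
    [1,[0.006,0,0],[0,0,0]],
    [1,[0.004,0,0],[0,0,0]],
    [1,[0.004,0,0],[0,0,0]],
    [1,[0.004,0,0],[0,0,0]],
    [1,[0.004,0,0],[0,0,0]],
    [1,[0.004,0,0],[0,0,0]],
    [1,[0,0,0],[0,0,0]],
    [1,[0,0,0],[0,0,0]],
    [1,[0,0,0],[0,0,0]],
  ],
)

```text
clock: 10.52
eef_pos: [0.6248, 0.1792, 0.1146]
orientation: [0.275, 0.381, 0.875, -0.12]
wrist_force: [0.3, -0.3, -4.7]
gripper_width: 0.0534
grip_force: 55.0
```

```bash
python3 look.py w7 1;python3 plan.py -20 0 2; python3 -c "
from h import *
print(r.read_state()['wrist_torque'])"
```

```text
eef [0.6248 0.1792 0.1146] pack y [-0.0251  0.0264] mid 0.0007 z -0.037
  slope normal in tool [-8.e-04  1.e-03 -1.e+00] rail top tool z -0.0016 nose x 0.0463 rail mid y 0.001 dir 0.0024 range [0.058 0.106]
O [0.5895 0.2194 0.0621] X [-0.558  0.6   -0.573] Y [-0.732 -0.681  0.   ]
t 10.57 tcp [0.6249 0.1792 0.1146] F [-0.3  0.6 -4.4] w 0.0534 q [-1.02  0.75  0.53  1.84  0.46  0.6  -0.26]
pack in shoe mm [-73.48   1.48   2.34] rot left (tool, /180deg) [0.0002 0.     0.0003]
 F in shoe [ 3.  -0.1 -3.2]
 target [0.5963 0.2121 0.0837] shift (tool,/75cm) [0.0713 0.002  0.0004]
[0.79031484 0.6832752  0.02175081]
```

Emit:
jog_arm(
  steps=[
    [1,[0.008,0,0],[0,0,0]],
    [1,[0.008,0,0],[0,0,0]],
    [1,[0.009,0,0],[0,0,0]],
    [1,[0.009,0,0],[0,0,0]],
    [1,[0.009,0,0],[0,0,0]],
    [1,[0.009,0,0],[0,0,0]],
    [1,[0.008,0,0],[0,0,0]],
    [1,[0.006,0,0],[0,0,0]],
    [1,[0,0,0],[0,0,0]],
    [1,[0,0,0],[0,0,0]],
  ],
  newtons=60,
)

```text
clock: 11.4
eef_pos: [0.5969, 0.2092, 0.086]
orientation: [0.275, 0.38, 0.875, -0.12]
wrist_force: [-0.4, -0.0, -3.9]
gripper_width: 0.0537
grip_force: 60.0
```

```bash
python3 look.py w8 1;python3 plan.py 0 0 2
```

```text
eef [0.5969 0.2092 0.086 ] pack y [-0.025   0.0265] mid 0.0007 z -0.037
  slope normal in tool [-0.0017  0.001  -1.    ] rail top tool z -0.0014 nose x 0.0463 rail mid y 0.001 dir 0 range [0.058 0.062]
O [0.5895 0.2194 0.0621] X [-0.558  0.6   -0.573] Y [-0.732 -0.681  0.   ]
t 11.45 tcp [0.5972 0.2088 0.0862] F [-0.7  0.3 -4.4] w 0.0537 q [-1.09  0.8   0.53  1.85  0.45  0.58 -0.34]
pack in shoe mm [-24.     1.56   2.31] rot left (tool, /180deg) [0.0001 0.0001 0.0004]
 F in shoe [ 3.1  0.3 -3.2]
 target [0.5851 0.2241 0.0722] shift (tool,/75cm) [0.032  0.0021 0.0004]
```

Emit:
jog_arm(
  steps=[
    [1,[0.004,0,0],[0,0,0]],
    [1,[0.003,0,0],[0,0,0]],
    [1,[0.003,0,0],[0,0,0]],
    [1,[0.003,0,0],[0,0,0]],
    [1,[0.003,0,0],[0,0,0]],
    [1,[0.003,0,0],[0,0,0]],
    [1,[0.003,0,0],[0,0,0]],
    [1,[0.003,0,0],[0,0,0]],
    [1,[0.003,0,0],[0,0,0]],
    [1,[0,0,0],[0,0,0]],
  ],
)

```text
clock: 12.28
eef_pos: [0.5845, 0.2227, 0.0733]
orientation: [0.275, 0.38, 0.875, -0.12]
wrist_force: [0.0, 0.5, -4.3]
gripper_width: 0.0532
grip_force: 60.0
```

```bash
python3 plan.py 0 0 2
```

```text
O [0.5895 0.2194 0.0621] X [-0.558  0.6   -0.573] Y [-0.732 -0.681  0.   ]
t 12.28 tcp [0.5845 0.2227 0.0733] F [ 0.   0.5 -4.3] w 0.0532 q [-1.12  0.82  0.52  1.86  0.44  0.58 -0.37]
pack in shoe mm [-1.11  1.38  2.52] rot left (tool, /180deg) [ 0.0003 -0.0004  0.0009]
 F in shoe [ 2.7 -0.3 -3.3]
 target [0.5851 0.2241 0.0722] shift (tool,/75cm) [0.0015 0.0019 0.0007]
```

Emit:
jog_arm(
  steps=[
    [1,[0.002,0,0],[0,0,0]],
    [1,[0.002,0,0],[0,0,0]],
    [1,[0,0,0],[0,0,0]],
  ],
)

```text
clock: 12.53
eef_pos: [0.5843, 0.2228, 0.073]
orientation: [0.276, 0.381, 0.874, -0.12]
wrist_force: [4.2, -2.6, -1.0]
gripper_width: 0.0535
grip_force: 60.0
```

```bash
python3 plan.py 0 0 2
```

```text
O [0.5895 0.2194 0.0621] X [-0.558  0.6   -0.573] Y [-0.732 -0.681  0.   ]
t 12.53 tcp [0.5843 0.2228 0.073 ] F [ 4.2 -2.6 -1. ] w 0.0535 q [-1.13  0.82  0.52  1.86  0.44  0.58 -0.38]
pack in shoe mm [-0.84  1.49  2.3 ] rot left (tool, /180deg) [0.0001 0.0005 0.0002]
 F in shoe [-3.4 -1.3 -3.6]
 target [0.5851 0.2241 0.0722] shift (tool,/75cm) [0.0011 0.002  0.0004]
```

Emit:
jog_arm(
  steps=[
    [1,[0.003,0,0],[0,0,0]],
    [1,[0.003,0,0],[0,0,0]],
    [1,[0.003,0,0],[0,0,0]],
    [1,[0,0,0],[0,0,0]],
  ],
)

```text
clock: 12.87
eef_pos: [0.5843, 0.2229, 0.0723]
orientation: [0.279, 0.382, 0.873, -0.121]
wrist_force: [12.8, -9.1, 7.1]
gripper_width: 0.0536
grip_force: 60.0
```

```bash
python3 plan.py 0 0 2;python3 look.py w9
```

```text
O [0.5895 0.2194 0.0621] X [-0.558  0.6   -0.573] Y [-0.732 -0.681  0.   ]
t 12.87 tcp [0.5843 0.2229 0.0723] F [12.8 -9.1  7.1] w 0.0536 q [-1.13  0.83  0.53  1.86  0.44  0.58 -0.39]
pack in shoe mm [-0.44  1.39  1.86] rot left (tool, /180deg) [-0.0002  0.0027 -0.001 ]
 F in shoe [-16.6  -3.2  -3. ]
 target [0.5851 0.2241 0.0722] shift (tool,/75cm) [ 0.0005  0.0019 -0.0002]
eef [0.5843 0.2229 0.0723] pack y [-0.025   0.0263] mid 0.0007 z -0.0367Traceback (most recent call last):
  File "look.py", line 18, in <module>
    P=C[m];xs=np.arange(P[:,0].min()+.012,P[:,0].max()-.003,.004);mid=[]
                        ~~~~~~~~~~^^
    return umr_minimum(a, axis, None, out, keepdims, initial, where)
ValueError: zero-size array to reduction operation minimum which has no identity
```

Emit:
jog_arm(
  steps=[
    [1,[0.003,0,0],[0,0,0]],
    [1,[0.003,0,0],[0,0,0]],
    [1,[0,0,0],[0,0,0]],
  ],
)

```text
clock: 13.17
eef_pos: [0.5843, 0.2231, 0.0721]
orientation: [0.281, 0.383, 0.872, -0.122]
wrist_force: [16.2, -13.6, 14.0]
gripper_width: 0.0541
grip_force: 60.0
```

```bash
python3 plan.py 0 0 2; python3 - <<'E'
from plan import *
f=grab('wrist');pickle.dump(f,open('w9.pkl','wb'));i=f['img'][:,:,::-1]
cv2.imwrite('pics/w9.png',cv2.resize(i[100:240,200:440],None,fx=3.3,fy=3.3))
E
```

```text
O [0.5895 0.2194 0.0621] X [-0.558  0.6   -0.573] Y [-0.732 -0.681  0.   ]
t 13.17 tcp [0.5843 0.2231 0.0721] F [ 16.2 -13.6  14. ] w 0.0541 q [-1.14  0.83  0.53  1.86  0.44  0.58 -0.39]
pack in shoe mm [-0.21  1.35  1.73] rot left (tool, /180deg) [-0.0004  0.0041 -0.0017]
 F in shoe [-25.2  -2.6  -0.5]
 target [0.5851 0.2241 0.0722] shift (tool,/75cm) [ 0.0001  0.0018 -0.0004]
```

View pics/w9.png

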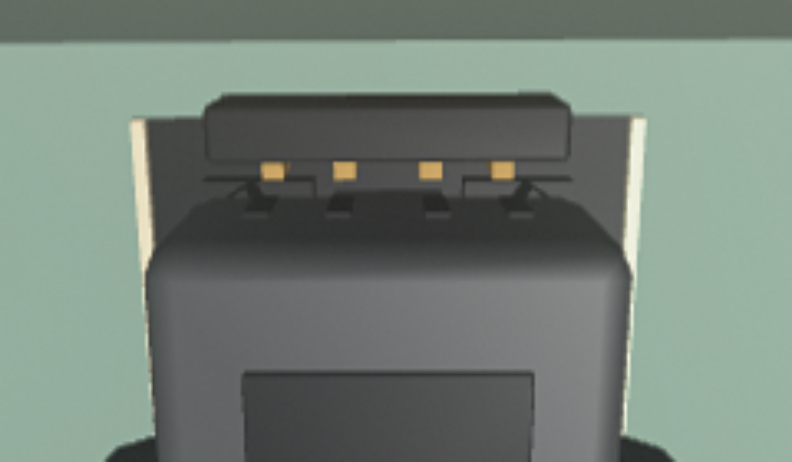

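The pack front sits just short of the terminal block contacts and is centred on the plate, and a 25 N push against the stop gives no motion. Next: relax the push, release and retreat.

Emit:
jog_arm(
  steps=[
    [1,[-0.005,0,0],[0,0,0]],
    [1,[-0.005,0,0],[0,0,0]],
    [1,[-0.004,0,0],[0,0,0]],
    [1,[0,0,0],[0,0,0]],
  ],
)

```text
clock: 13.55
eef_pos: [0.5843, 0.2228, 0.0729]
orientation: [0.276, 0.381, 0.874, -0.12]
wrist_force: [6.4, -4.1, 0.8]
gripper_width: 0.0539
grip_force: 60.0
```

```bash
python3 plan.py 0 0 2
```

```text
O [0.5895 0.2194 0.0621] X [-0.558  0.6   -0.573] Y [-0.732 -0.681  0.   ]
t 13.55 tcp [0.5843 0.2228 0.0729] F [ 6.4 -4.1  0.8] w 0.0539 q [-1.13  0.82  0.52  1.86  0.44  0.58 -0.38]
pack in shoe mm [-0.73  1.51  2.28] rot left (tool, /180deg) [ 0.0001  0.0004 -0.    ]
 F in shoe [-6.5 -1.9 -3.5]
 target [0.5851 0.2241 0.0722] shift (tool,/75cm) [0.001  0.002  0.0004]
```

Emit:
jog_arm(
  steps=[
    [0.2,[0,0,0],[0,0,0]],
    [-0.3,[0,0,0],[0,0,0]],
    [-1,[0,0,0],[0,0,0]],
    [-1,[0,0,0],[0,0,0]],
    [-1,[0,0,0],[0,0,0]],
    [-1,[0,0,0],[0,0,0]],
    [-1,[0,0,0],[0,0,0]],
  ],
)

```text
clock: 14.13
eef_pos: [0.5829, 0.2243, 0.0717]
orientation: [0.275, 0.38, 0.875, -0.12]
wrist_force: [-0.2, -0.4, -1.0]
gripper_width: 0.0873
grip_force: 0.0
```

Emit:
jog_arm(
  steps=[
    [-1,[0,0,-0.015],[0,0,0]],
    [-1,[0,0,-0.03],[0,0,0]],
    [-1,[0,0,-0.03],[0,0,0]],
    [-1,[0,0,-0.03],[0,0,0]],
    [-1,[0,0,-0.03],[0,0,0]],
    [-1,[0,0,-0.03],[0,0,0]],
    [-1,[0,0,0],[0,0,0]],
    [-1,[0,0,0],[0,0,0]],
  ],
)

```text
clock: 14.8
eef_pos: [0.5347, 0.2772, 0.1743]
orientation: [0.275, 0.38, 0.875, -0.118]
wrist_force: [0.2, -0.4, 0.1]
gripper_width: 0.0881
grip_force: 0.0
```

```bash
python3 - <<'E'
from plan import *
s=r.read_state();print(s['eef_pos'],s['clock'],s['wrist_force'].round(1),s['gripper_width'])
f=grab('wrist');pickle.dump(f,open('w10.pkl','wb'));cv2.imwrite('pics/w10.png',f['img'][:,:,::-1])
G=(cloud(f)-O)@S*1000
ok=np.zeros(G.shape[:2],bool);ok[:290]=1
m=ok&(abs(G[...,2]-48)<6)&(abs(G[...,0])<60)&(abs(G[...,1])<40)
P=G[m];print('pack top',len(P),np.percentile(P,[1,50,99],axis=0).round(1).tolist())
b=ok&(G[...,2]>9)&(G[...,2]<17)&(G[...,0]>46)&(G[...,0]<66)&(abs(G[...,1])<35)
B=G[b];print('block',len(B),np.percentile(B,[2,50,98],axis=0).round(1).tolist())
k=P[abs(P[:,2]-np.median(P[:,2]))<1.5];print(cv2.minAreaRect(k[:,:2].astype(np.float32)))
E
```

```text
[0.53471246 0.27718717 0.17433   ] 14.8 [ 0.2 -0.4  0.1] 0.08806476074516971
pack top 7790 [[-42.8, -25.3, 44.6], [4.9, 0.9, 48.4], [46.0, 27.1, 50.1]]
block 645 [[48.1, -23.2, 10.3], [54.0, 0.1, 12.7], [58.0, 24.2, 14.1]]
((0.7828330993652344, 0.6048793792724609), (53.25293731689453, 89.78746032714844), 89.65118408203125)
```

View pics/w10.png

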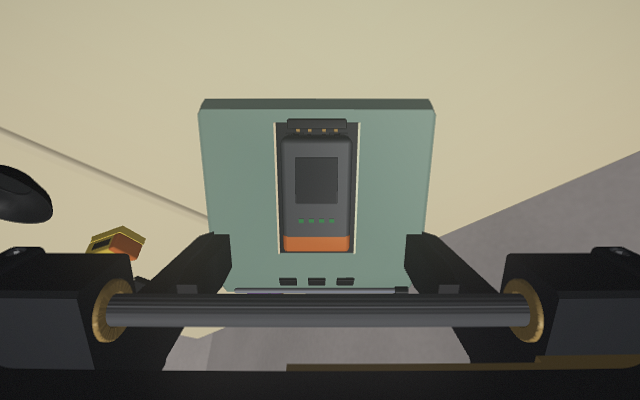

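The pack sits home on the shoe, its front by the terminal block at about (317,130). It measures x≈0.8 mm, y≈0.6 mm and about 0.3° off line, and the gripper is clear. Handing in.

```bash
python3 -c "
from plant import r
print(r.finish_job())"
```

```text
the job is handed in; nothing more can be done
None
```

The pack is on the rail and against its stop, within about 1 mm by the last camera check, released, and the job was handed in at about 15 s; the detent click wasn't directly readable, and no verdict came back.

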